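# Time the pulley: pawl over, turn to the mark, up against the pawl

## Task

Flip the pawl over so that its nose rests on the pulley's rim, then turn the pulley by its rim until the engraved mark faces the pointer and the pawl drops into the notch. Keep turning the same way just until the pulley bears firmly but gently against the pawl, without forcing it, then let go; leave the things around the fixture where they are.

Things in the scene. Friction and masses are not known exactly. Their poses are not given: they have to be found in the camera images.
- fixture: Fixed grey plate, 180 x 235 mm, top 25 mm above the worktop; carries pulley, pointer and pawl. Origin on the pulley's axis, at the underside (on the worktop); z up. In its frame the pointer is at -x, the pawl's bracket at -y (pivot at y = -100 mm, 83 mm high; the bracket's top is 93 mm high, 34 mm wide along x, its slotted foot 81 mm; it is clamped up to 2 mm to either side of x = 0).
- pulley_centre (a point): Point on the pulley's vertical axis, level with the top of its rim (79 mm above the worktop). The aluminium pulley has an upright ring-shaped rim, outer radius 66 mm, inner 56 mm (10 mm thick), standing 30 mm above the inner web (web top 49 mm above the worktop). Turns with a steady drag of about 8 N at the rim and stays where left.
- notch (a point): Bottom of the only notch in the pulley rim's top, 13 mm wide, 15 mm deep, 61 mm from the axis, a quarter turn counter-clockwise (from above) from the mark. The hub (radius 16 mm) is up to 67 mm above the worktop. The pawl is a steel bar 12 mm wide, 8 mm thick, 54 mm long from its pivot, with a 20 mm wide end; pushed towards the pulley some 30 mm above its pivot it swings over.
- mark (a point): Engraved dark line across the pulley rim's top and down its outside; this point is on the rim's outer face (radius 66 mm), 72 mm above the worktop. At the start it is 0.5 to 1.35 rad clockwise (from above) of the pointer, so the pulley has to turn counter-clockwise.
- pointer (a point): Tip of the fixed pointer in front of the pulley, 69 mm from the pulley's axis, 72 mm above the worktop. When the mark faces it, to within some 4 mm, the notch is under the pawl's nose; the pawl, not the pointer, decides the exact place.
- pawl (a joint): Angle of the pawl about its pivot: about 2.1 parked, leaning away from the pulley; it falls over by its weight once pushed past upright (1.57); about 0.27 with its nose on the rim's top; 0 with it fully down in the notch. The nose is 10 mm wide: in the notch the pulley has 1.5 mm of play either way, then bears on the pawl. It should bear with some 6 to 10 N; over 12 N is forcing it.
- can_green: Bystander: green can, 55 mm diameter, 88 mm high; origin under its centre.
- tub: Bystander: white lidded tub, 79 x 60 x 66 mm; origin under its centre.
- washer_pack: Bystander: small bag of washers, 39 x 65 x 19 mm; origin under its centre.
- jar_red: Bystander: white jar with red cap, 52 mm diameter, 94 mm high; origin under its centre.
- blister_card: Bystander: small blister pack, 50 x 70 x 17 mm; origin under its centre.

How it is judged:
By the outcome, as a careful person would: the job done as asked, in the order asked, and still so for the second after the job is handed in, with the robot touching nothing.
It also fails if it takes over 61 s, if anything falls off the work surface, if the arm or the gripper's body presses on something with over 40 N, if the wrist force passes 120 N, or if a joint passes its speed limit or range.

## Robot

A 7-joint arm with a two-finger parallel gripper is mounted at the origin on a cart in front of the work surface, level with it; the furniture and walls round the work are solid. World frame = base frame: x ahead of the robot, y to its left, z up, the work surface at z = 0. Lengths are in m, angles in rad, forces in N, time in s.
With the tool pointing down it reaches from about 0.4 to 0.85 m from the base axis. Payload 10.4 kg.
Tool frame: the origin (TCP) lies midway between the tips of the shut fingers; the grasp point (between the pads) lies 19 mm behind it (grip_point_offset is the distance from the TCP to the grasp point, in m); y points along the fingers, z is the direction in which the jaws open and shut, and the axes are right-handed (so a half turn about y gives the same grasp; the last joint's range is limited). The gripper opens to 85 mm and grips with 20 to 120 N. Pads are 22 mm wide; open, the fingers measure 114 mm over their backs; the gripper's body (76 mm by 85 mm) begins 54 mm behind the grasp point. The pads swing forward as they close: fully open they stand 13 mm farther back than shut.
Start: joints at [-1.353, 0.332, -0.065, 1.46, 0.022, 1.35, -0.088], TCP at [0.149, 0.607, 0.231] pointing down, gripper open.
Joint ranges: [-2.6, 2.6], [-0.5, 2.12], [-1.47, 1.34], [0.16, 2.42], [-1.27, 4.41], [0.06, 2.06], [-2.6, 2.6]. Speed limits (rad/s): [2.22, 2.22, 2.79, 2.79, 3.14, 3.14, 3.14].

## Interface

Orientations are given as a unit quaternion [x, y, z, w].
In Python, from workcell import * gives the robot as it stands.
- The arm moves only by the tool send_rows, never from a script. Its argument "motion" is a list of rows, each a list of 7 numbers: the opening in per cent of the stroke, from 0 (shut) to 100 (fully open), then the shift along the tool's x, y, z in m, then the turn, a rotation vector about the tool's x, y, z in rad. In form: [[claw, tx, ty, tz, ax, ay, az], ...]. A call has 1 to 10 rows; each row is the pose to reach, as a shift and turn from the pose commanded when the call began, along the tool's axes at that moment; what a row does not reach only later rows make up. A row lasts 1/12 s, in which the tool goes at most 41.7 mm and 7.16 degrees, less where a joint would pass 70% of its speed; a pose out of reach is approached as far as the arm can. A call with a gripper value outside its range is refused whole. The fingers move at their own pace and stop on an object; "squeeze" is the grip in N (left out, the last holds). Time passes only in rows, so rows that repeat a pose let the fingers close. It gives the time, the measured TCP pose, the force and the opening at its end, in the units of the state.
- get_obs(): the state, without advancing time (a new reading comes with each control period).
- camera(name): name is "scene" or "top" or "wrist"; returns a dict with "pixels" (400x640x3 uint8, red, green, blue), "range_z" (400x640 float32, m along the optical axis (not along the pixel's ray), 0 where there is no reading), "fovy" (degrees; the focal length in pixels is half the picture's height over the tangent of half this angle, whatever the lens; pixels are square), "cx", "cy" (the principal point, pixels), "view" (4x4, takes a point from world to camera coordinates); the wrist camera has in their place "T_tool_cam" (4x4, takes a point from camera to tool coordinates, whose origin is the TCP and whose axes are the tool frame's). Camera axes: x right, y down, z forward; pixel columns grow to the right and rows downward; lengths in m; the calibration is good to about 2 mm. A picture is of the moment at which its call begins: read the wrist's pose just before it.
- hand_in(): hands the job in, once; it reports no verdict.
The state is a dict: "clock": time; "joint_pos": joint angles; "joint_velocities": joint speeds; "tau": joint torques, N m; "position": TCP position; "ee_rot": TCP orientation; "ft_force": force on the tool from outside, world axes, zero at the start; "torque": the same for the moment, N m; "grip_width": opening from 0.0 (shut) to 1.0 (fully open).
Only numpy, scipy, OpenCV 4.12 (cv2) and the standard library are available. Lean on these libraries where they do the work, as an engineer would, in place of code of your own. Each camera call takes 0.05 s, during which the arm holds its last target.

## Working session

There is one attempt and no reset: what is moved stays moved. The work goes in short steps, Python scripts to look and compute and a tool call to move; the robot and the scene stay as the last step left them, time stands still between calls to the robot, and variables do not carry over. Pictures are saved under pics/ and viewed, and the job is handed in when it is done.

Besides the shell and the picture viewer there is one more tool, called after "Call:" as name([rows], argument=value, ...), one row to a line, values as JSON. send_rows: Moves the arm, as the interface text tells. Its arguments: {"type":"object","properties":{"motion":{"type":"array"},"squeeze":{"type":"number"}},"required":["motion"]}

```bash
mkdir -p pics; ls
cat > h.py <<'E'
from workcell import *
import numpy as np, cv2
from scipy.spatial.transform import Rotation as R
def K(c):
    f=c["pixels"].shape[0]/2/np.tan(np.radians(c["fovy"])/2); return f
def cam(name):
    o=get_obs(); c=camera(name)
    if "view" in c: T=np.linalg.inv(np.array(c["view"]))
    else:
        W=np.eye(4);W[:3,:3]=R.from_quat(o["ee_rot"]).as_matrix();W[:3,3]=o["position"];T=W@np.array(c["T_tool_cam"])
    c["T"]=T;c["f"]=K(c);return c
def rayz(c,u,v,z):
    d=c["T"][:3,:3]@np.array([(u-c["cx"])/c["f"],(v-c["cy"])/c["f"],1]);o=c["T"][:3,3]
    return o+d*(z-o[2])/d[2]
def pts(c):
    h,w=c["range_z"].shape;u,v=np.meshgrid(np.arange(w),np.arange(h));z=c["range_z"]
    P=np.stack([(u-c["cx"])/c["f"]*z,(v-c["cy"])/c["f"]*z,z],-1)
    return P@c["T"][:3,:3].T+c["T"][:3,3]
def proj(c,p):
    q=np.linalg.inv(c["T"])@np.append(p,1);return c["cx"]+c["f"]*q[0]/q[2],c["cy"]+c["f"]*q[1]/q[2]
def save(c,n,crop=None,s=1):
    im=cv2.cvtColor(np.array(c["pixels"]),cv2.COLOR_RGB2BGR)
    if crop: im=im[crop[1]:crop[3],crop[0]:crop[2]]
    cv2.imwrite("pics/"+n,cv2.resize(im,None,fx=s,fy=s,interpolation=cv2.INTER_CUBIC))
E
python3 - <<'E'
from h import *
o=get_obs();print(o)
for n in["scene","top","wrist"]:
    c=cam(n);save(c,n+"0.png");print(n,c["fovy"],c["cx"],c["cy"],c["T"][:3].round(3).tolist())
E
```

```text
pics
{'clock': 0.0, 'joint_pos': array([-1.35260917,  0.33285986, -0.06469085,  1.46093374,  0.02159826,
        1.34990456, -0.08845853]), 'joint_velocities': array([-0.00213514, -0.00203284,  0.00052302,  0.00095488,  0.00087577,
       -0.00149363,  0.00069148]), 'tau': array([-3.54102503e-04, -6.25428343e+01,  4.89718595e-02, -3.91607344e+01,
        1.61957857e-02,  9.72065114e-03, -1.62862577e-06]), 'position': array([0.14896288, 0.60660376, 0.23052703]), 'ee_rot': array([ 0.70248768, -0.08494317,  0.08487062, -0.70149319]), 'ft_force': array([ 0.44402716, -0.38235126, -0.26020656]), 'torque': array([ 0.0245368 ,  0.04827671, -0.01577499]), 'grip_width': 0.9981257591547997}
scene 49.85882023705942 321.4402579730808 199.92259668697238 [[0.781, -0.434, 0.449, 0.208], [-0.624, -0.519, 0.585, -0.558], [-0.021, -0.737, -0.676, 0.647]]
top 43.53569548935914 313.2056272372188 199.55495002938284 [[-0.025, -0.988, 0.155, 0.443], [-1.0, 0.022, -0.019, -0.056], [0.016, -0.155, -0.988, 0.961]]
wrist 67.91962748917287 321.48369366409895 200.78077619189943 [[0.239, 0.932, 0.272, 0.08], [0.971, -0.229, -0.068, 0.624], [-0.001, 0.28, -0.96, 0.375]]
```

View pics/scene0.png

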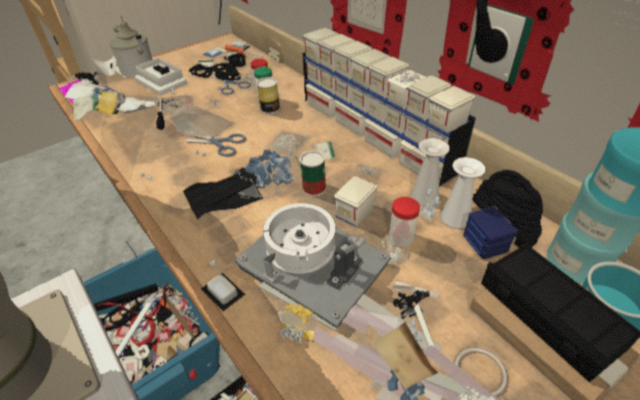

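View pics/top0.png

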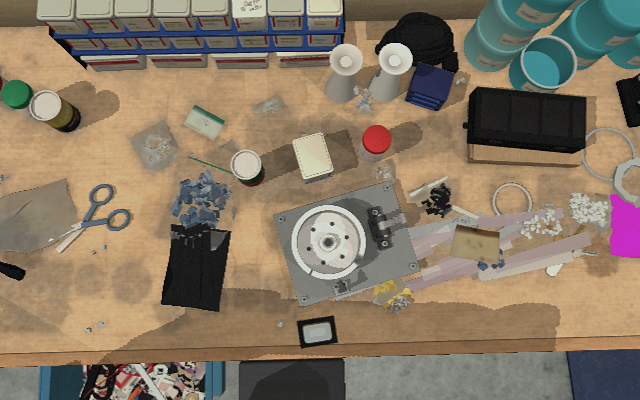

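View pics/wrist0.png

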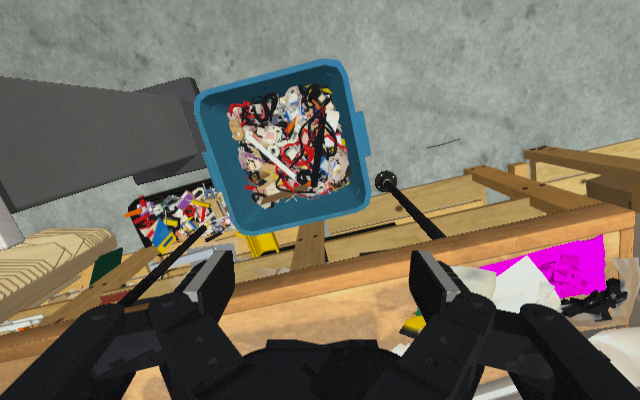

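The scene and top views show the fixture near top pixel (345,243), with the pulley at (328,242), the pawl bracket at (385,225) and the pointer at about (340,285). I'll zoom in next.

Run:
```python
from h import *
c=cam("top");save(c,"top1.png",(265,170,425,310),5)
P=pts(c);np.save("Ptop.npy",P)
z=P[...,2];
m=(z>0.074)&(z<0.084);m[:, :270]=0;m[:,390:]=0;m[:180]=0;m[300:]=0
X=P[m][:,:2];print(len(X))
A=np.c_[2*X,np.ones(len(X))];s=np.linalg.lstsq(A,(X**2).sum(1),rcond=None)[0];print(s[:2],np.sqrt(s[2]+s[:2]@s[:2]))
m=(z>0.02)&(z<0.03);m[:, :265]=0;m[:,430:]=0;m[:170]=0;m[315:]=0
X=P[m][:,:2].astype(np.float32);r=cv2.minAreaRect(X);print(len(X),r)
c=cam("scene");save(c,"scene1.png",(225,190,405,330),4)
```

```text
1266
[ 0.50522697 -0.10062698] 0.06221273149491848
6901 ((0.5173717737197876, -0.14639165997505188), (0.2514899969100952, 0.29627272486686707), 0.17571817338466644)
```

View pics/top1.png

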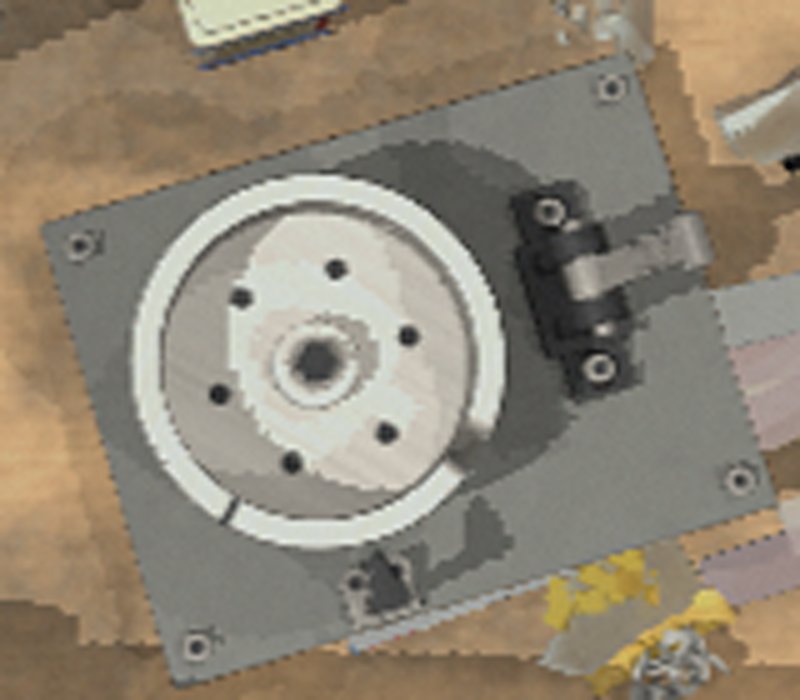

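View pics/scene1.png

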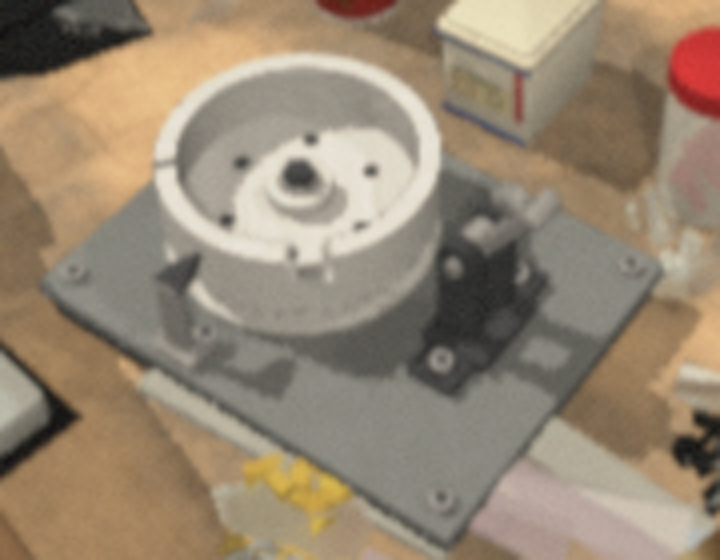

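Run:
```python
from h import *
c=cam("top")
t=lambda u,v:(265+u/5-.4,170+v/5-.4)
C=np.array([rayz(c,*t(*p),.025)[:2] for p in[(43,225),(628,55),(775,505),(178,685)]]);print(C.round(4).tolist(),C.mean(0))
for i in range(4):
    d=C[(i+1)%4]-C[i];print(np.hypot(*d),np.degrees(np.arctan2(d[1],d[0])))
im=np.array(c["pixels"]).astype(int);m=(im.min(2)>190).astype(np.uint8);m[:200]=0;m[285:]=0;m[:,:285]=0;m[:,370:]=0
# outer rim edge by depth-free: largest contour
k,_=cv2.findContours(m,cv2.RETR_EXTERNAL,cv2.CHAIN_APPROX_NONE);k=max(k,key=cv2.contourArea)[:,0]
h=cv2.convexHull(k)[:,0];print(len(h),h.min(0),h.max(0))
X=np.array([rayz(c,u,v,.079)[:2] for u,v in h]);A=np.c_[2*X,np.ones(len(X))];s=np.linalg.lstsq(A,(X**2).sum(1),rcond=None)[0];r=np.sqrt(s[2]+s[:2]@s[:2]);print("pulley",s[:2],r,np.abs(np.hypot(*(X-s[:2]).T)-r).max())
ctr=s[:2]
for n,p,z in[("mark",(232,510),.079),("notch",(470,442),.079),("pointer",(375,555),.072),("pawlend",(693,240),.129),("pawlpiv",(590,280),.09)]:
    w=rayz(c,*t(*p),z)[:2]-ctr;print(n,w+ctr,np.hypot(*w),np.degrees(np.arctan2(w[1],w[0])))
P=pts(c)
for n,p in[("pawlend",(693,240)),("pawl mid",(640,258)),("notch",(470,442)),("rimL",(145,370))]:
    u,v=t(*p);print(n,P[int(round(v)),int(round(u))])
print(R.from_quat(get_obs()["ee_rot"]).as_matrix().round(3))
```

```text
[[0.5629, 0.0013], [0.6232, -0.2224], [0.4519, -0.2688], [0.3922, -0.0459]] [ 0.5075427  -0.13394559]
0.2317315750799392 -74.92870093524498
0.17742785448728646 -164.83160287564482
0.23083328869242073 105.00422953368226
0.1771614482114444 15.459111975911222
16 [311 213] [349 263]
pulley [ 0.51310469 -0.10157308] 0.0394323558917332 0.010561978291024014
mark [ 0.45438187 -0.06654602] 0.06837590164401147 149.1847191064678
notch [ 0.47592159 -0.15055915] 0.061499734133638385 -127.20047865515787
pointer [ 0.4376096  -0.11640319] 0.0769379045209866 -168.8864334695336
pawlend [ 0.53956785 -0.22274085] 0.1240239039046666 -77.67999885786905
pawlpiv [ 0.53083067 -0.19363998] 0.09375779918947565 -79.10198458129896
pawlend [ 0.53906761 -0.22265812  0.12755011]
pawl mid [ 0.53452914 -0.20578933  0.12631093]
notch [ 0.47642666 -0.15278039  0.06487861]
rimL [ 0.50321706 -0.0378078   0.0775926 ]
[[ 0.971 -0.     0.239]
 [-0.239 -0.     0.971]
 [ 0.    -1.    -0.   ]]
```

Run:
```python
from h import *
from scipy.optimize import least_squares
c=cam("top")
t=lambda u,v:(265+u/5-.4,170+v/5-.4)
def fit(L,z):
    X=np.array([rayz(c,*t(*p),z)[:2] for p in L]);A=np.c_[2*X,np.ones(len(X))];s=np.linalg.lstsq(A,(X**2).sum(1),rcond=None)[0];return s[:2],np.sqrt(s[2]+s[:2]@s[:2])
print(fit([(133,365),(505,355),(318,175),(318,548),(200,220),(440,225)],.079))
print(fit([(160,350),(473,355),(318,202),(318,520)],.079))
P=pts(c);z=P[...,2]
m=((z>0.074)&(z<0.084)).astype(np.uint8);m[:, :285]=0;m[:,370:]=0;m[:200]=0;m[285:]=0
X=P[m>0][:,:2];r=least_squares(lambda s:np.clip(np.abs(np.hypot(X[:,0]-s[0],X[:,1]-s[1])-.061)-.005,0,1),[.505,-.1],loss='soft_l1',f_scale=.001);print(r.x)
ctr=fit([(133,365),(505,355),(318,175),(318,548),(200,220),(440,225)],.079)[0]
for n,p,zz in[("mark",(232,510),.079),("notch",(470,442),.079),("pointer",(385,550),.072),("hub",(315,360),.067),("pawlend",(693,240),.129)]:
    w=rayz(c,*t(*p),zz)[:2]-ctr;print(n,w+ctr,np.hypot(*w),np.degrees(np.arctan2(w[1],w[0])))
# scene view
c=cam("scene");t2=lambda u,v:(225+u/4-.4,190+v/4-.4)
print("scene mark",rayz(c,*t2(165,163),.079),"hub",rayz(c,*t2(300,176),.067),"ptip",rayz(c,*t2(195,258),.072))
L=[(155,165),(440,150),(298,55),(298,262)]
X=np.array([rayz(c,*t2(*p),.079)[:2] for p in L]);A=np.c_[2*X,np.ones(len(X))];s=np.linalg.lstsq(A,(X**2).sum(1),rcond=None)[0];print(s[:2],np.sqrt(s[2]+s[:2]@s[:2]))
# tall obstacles nearby
P=pts(cam("top"))
m=(P[...,2]>0.11)&(abs(P[...,0]-.5)<.22)&(abs(P[...,1]+.1)<.3);v,u=np.nonzero(m);print(len(u),[(a,b,P[b,a].round(2).tolist()) for a,b in list(zip(u,v))[::40]])
```

```text
(array([ 0.50578686, -0.09840837]), np.float64(0.0653581896930824))
(array([ 0.50610391, -0.09758686]), np.float64(0.05558222215185264))
[ 0.50594043 -0.0984425 ]
mark [ 0.45438187 -0.06654602] 0.0604787706594437 148.2081316747389
notch [ 0.47592159 -0.15055915] 0.06009690342354612 -119.7985365923381
pointer [ 0.43925332 -0.11997209] 0.06994073285544959 -162.0423367906379
hub [ 0.50678307 -0.0975829 ] 0.001293762264914539 39.6452740265357
pawlend [ 0.53956785 -0.22274085] 0.12883991145526907 -74.79974236970523
scene mark [ 0.45593722 -0.06521921  0.079     ] hub [ 0.5046627  -0.10163681  0.067     ] ptip [ 0.43777959 -0.11553623  0.072     ]
[ 0.50653766 -0.09843401] 0.06517806730963013
1144 [(np.int64(2), np.int64(1), [0.44, -0.06, 0.96]), (np.int64(368), np.int64(17), [0.44, -0.06, 0.96]), (np.int64(430), np.int64(33), [0.44, -0.06, 0.96]), (np.int64(494), np.int64(46), [0.44, -0.06, 0.96]), (np.int64(235), np.int64(66), [0.44, -0.06, 0.96]), (np.int64(152), np.int64(80), [0.44, -0.06, 0.96]), (np.int64(579), np.int64(95), [0.44, -0.06, 0.96]), (np.int64(356), np.int64(116), [0.44,
[... 422 characters left out ...]
-0.2, 0.12]), (np.int64(391), np.int64(221), [0.54, -0.2, 0.12]), (np.int64(394), np.int64(223), [0.53, -0.21, 0.12]), (np.int64(191), np.int64(235), [0.44, -0.06, 0.96]), (np.int64(415), np.int64(251), [0.44, -0.06, 0.96]), (np.int64(537), np.int64(269), [0.44, -0.06, 0.96]), (np.int64(263), np.int64(282), [0.44, -0.06, 0.96]), (np.int64(342), np.int64(297), [0.44, -0.06, 0.96]), (np.int64(574), np.int64(312), [0.44, -0.06, 0.96]), (np.int64(112), np.int64(326), [0.44, -0.06, 0.96]), (np.int64(163), np.int64(345), [0.44, -0.06, 0.96]), (np.int64(401), np.int64(356), [0.44, -0.06, 0.96]), (np.int64(173), np.int64(374), [0.44, -0.06, 0.96]), (np.int64(27), np.int64(389), [0.44, -0.06, 0.96])]
```

```bash
cat >> h.py <<'E'
CT=np.array([.506,-.0985]);YAW=np.radians(15.1)
def fx(x,y):  # fixture -> world
    return CT+np.array([np.cos(YAW)*x-np.sin(YAW)*y,np.sin(YAW)*x+np.cos(YAW)*y])
def go(xy,z,psi=None):
    o=get_obs();M=R.from_quat(o["ee_rot"]).as_matrix()
    d=M.T@(np.array([*xy,z])-o["position"]);cur=np.degrees(np.arctan2(M[1,2],M[0,2]))
    print("shift",d.round(4),"psi",cur.round(2),"down",M[:,1].round(3),"ay",None if psi is None else np.round(-np.radians(psi-cur),4))
def st():
    o=get_obs();p=o["position"];w=p[:2]-CT;M=R.from_quat(o["ee_rot"]).as_matrix()
    print(round(float(o["clock"]),2),p.round(4),"r",np.hypot(*w).round(4),"phi",np.degrees(np.arctan2(w[1],w[0])).round(2),"psi",np.degrees(np.arctan2(M[1,2],M[0,2])).round(2),"F",o["ft_force"].round(2),"T",o["torque"].round(2),"g",round(float(o["grip_width"]),3),"q",o["joint_pos"].round(2))
E
python3 - <<'E'
from h import *
go((.45,.2),.23,45); go(fx(0,-165),.2,15.1)
E
```

```text
shift [ 0.3893  0.0013 -0.3234] psi 76.2 down [ 0. -0. -1.] ay 0.5446
shift [ 8.024920e+01  3.760000e-02 -1.450557e+02] psi 76.2 down [ 0. -0. -1.] ay 1.0664
```

Call:
send_rows([
  [0,0.389,0,-0.323,0,0.545,0],
  [0,0.389,0,-0.323,0,0.545,0],
  [0,0.389,0,-0.323,0,0.545,0],
  [0,0.389,0,-0.323,0,0.545,0],
  [0,0.389,0,-0.323,0,0.545,0],
  [0,0.389,0,-0.323,0,0.545,0],
  [0,0.389,0,-0.323,0,0.545,0],
  [0,0.389,0,-0.323,0,0.545,0],
  [0,0.389,0,-0.323,0,0.545,0],
  [0,0.389,0,-0.323,0,0.545,0],
])

```text
clock: 1.28
position: [0.3977, 0.2702, 0.2317]
ee_rot: [-0.653, 0.271, -0.271, 0.654]
ft_force: [1.0, 0.7, 0.1]
grip_width: 0.0
```

Run:
```python
from h import *
st();go(fx(0,-.165),.2,15.1)
```

```text
1.28 [0.3977 0.2702 0.2317] r 0.3843 phi 106.37 psi 44.98 F [1.05 0.67 0.15] T [ 0.06 -0.08 -0.01] g 0.0 q [-0.97  0.    0.28  1.84 -0.    1.3   0.1 ]
shift [ 0.4804  0.0312 -0.2663] psi 44.98 down [ 0.     0.001 -1.   ] ay 0.5216
```

Call:
send_rows([
  [0,0.48,0.02,-0.266,0,0.52,0],
  [0,0.48,0.02,-0.266,0,0.52,0],
  [0,0.48,0.02,-0.266,0,0.52,0],
  [0,0.48,0.02,-0.266,0,0.52,0],
  [0,0.48,0.02,-0.266,0,0.52,0],
  [0,0.48,0.02,-0.266,0,0.52,0],
  [0,0.48,0.02,-0.266,0,0.52,0],
  [0,0.48,0.02,-0.266,0,0.52,0],
  [0,0.48,0.02,-0.266,0,0.52,0],
  [0,0.48,0.02,-0.266,0,0.52,0],
])

```text
clock: 2.12
position: [0.5118, -0.1302, 0.2166]
ee_rot: [-0.561, 0.429, -0.43, 0.562]
ft_force: [1.0, 0.9, -0.1]
grip_width: -0.003
```

Run:
```python
from h import *
st();go(fx(0,-.165),.17,15.1)
```

```text
2.12 [ 0.5118 -0.1302  0.2166] r 0.0323 phi -79.58 psi 15.21 F [ 1.    0.89 -0.06] T [-0.   -0.04 -0.03] g -0.003 q [-0.51  0.14  0.74  1.77 -0.1   1.27  0.52]
shift [0.1329 0.0466 0.0023] psi 15.21 down [ 0.001  0.    -1.   ] ay 0.002
```

Call:
send_rows([
  [0,0.13,0.01,0.002,0,0,0],
  [0,0.13,0.01,0.002,0,0,0],
  [0,0.13,0.02,0.002,0,0,0],
  [0,0.13,0.04,0.002,0,0,0],
  [0,0.13,0.04,0.002,0,0,0],
])

```text
clock: 2.53
position: [0.5454, -0.2561, 0.1724]
ee_rot: [0.562, -0.432, 0.43, -0.559]
ft_force: [-1.3, 0.5, 0.1]
grip_width: -0.005
```

Run:
```python
from h import *
st();go(fx(0,-.165),.107,15.1);go(fx(0,-.105),.107,15.1)
c=cam("top");save(c,"top2.png",(265,120,465,300),4);c=cam("scene");save(c,"scene2.png",(225,130,425,330),3)
```

```text
2.53 [ 0.5454 -0.2561  0.1724] r 0.1625 phi -75.97 psi 14.91 F [-1.27  0.51  0.09] T [-0.01  0.02 -0.02] g -0.005 q [-0.25  0.4   0.78  1.63 -0.29  1.24  0.85]
shift [0.0026 0.0653 0.0034] psi 14.91 down [-0.005 -0.001 -1.   ] ay -0.0034
shift [-0.0574  0.0654  0.0032] psi 14.91 down [-0.005 -0.001 -1.   ] ay -0.0034
```

View pics/scene2.png

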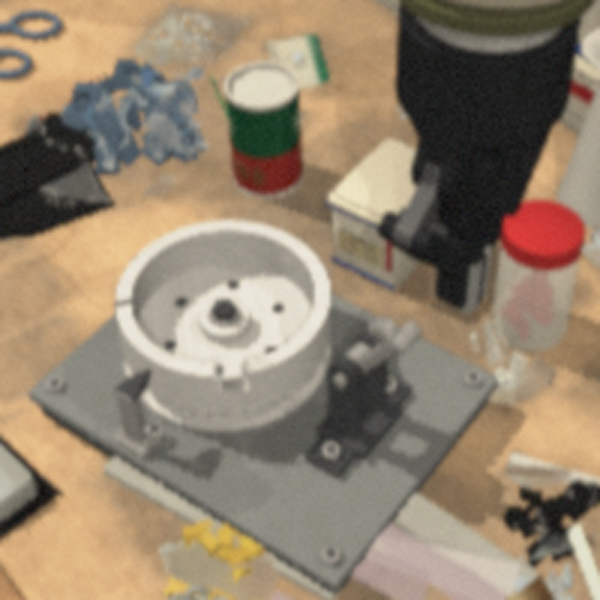

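View pics/top2.png

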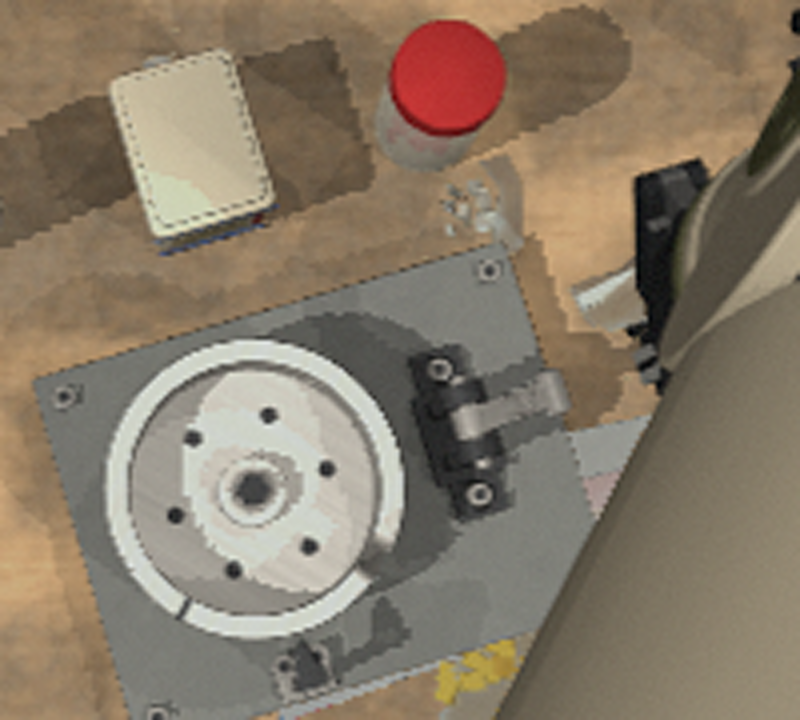

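The scene view shows the shut fingers at (455,290), behind the pawl end at (405,335). The jar and tub are clear. Next I'll lower the fingers and then push.

Call:
send_rows([
  [0,0.001,0.03,0.004,0,0,0],
  [0,0.001,0.062,0.004,0,0,0],
  [0,0.001,0.064,0.004,0,0,0],
  [0,-0.01,0.064,0.004,0,0,0],
  [0,-0.02,0.064,0.004,0,0,0],
  [0,-0.028,0.064,0.004,0,0,0],
  [0,-0.036,0.064,0.004,0,0,0],
])

```text
clock: 3.22
position: [0.5428, -0.216, 0.1141]
ee_rot: [-0.561, 0.428, -0.43, 0.563]
ft_force: [-0.1, 0.3, 0.3]
grip_width: -0.003
```

Run:
```python
from h import *
st();go(fx(0,-.105),.107,15.1)
c=cam("scene");save(c,"scene3.png",(225,130,425,330),3)
```

```text
3.22 [ 0.5428 -0.216   0.1141] r 0.1231 phi -72.61 psi 15.25 F [-0.09  0.31  0.35] T [-0.05  0.03 -0.05] g -0.003 q [-0.31  0.41  0.75  1.75 -0.31  1.1   0.81]
shift [-0.018   0.0071 -0.0049] psi 15.25 down [ 0.003  0.    -1.   ] ay 0.0026
```

View pics/scene3.png

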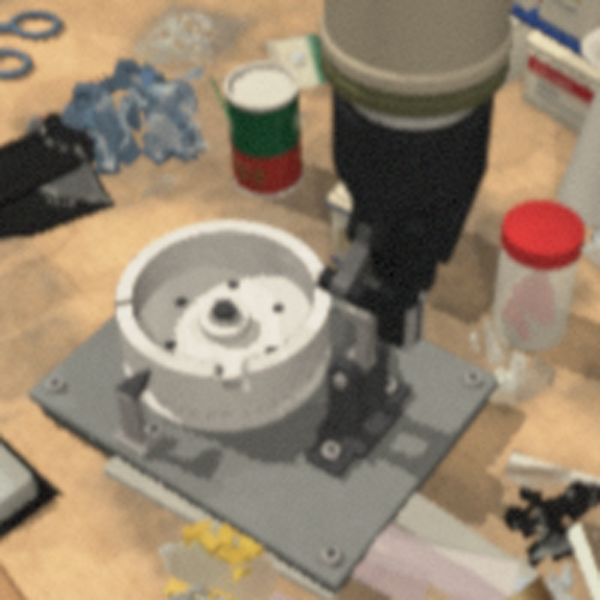

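The pawl stands nearly upright against the fingers at (360,320). I'll keep pushing slowly until it passes upright.

Call:
send_rows([
  [0,-0.006,0.004,-0.003,0,0,0],
  [0,-0.011,0.004,-0.003,0,0,0],
  [0,-0.016,0.004,-0.003,0,0,0],
  [0,-0.016,0.004,-0.003,0,0,0],
  [0,-0.016,0.004,-0.003,0,0,0],
])

```text
clock: 3.68
position: [0.5349, -0.2024, 0.1081]
ee_rot: [-0.562, 0.429, -0.429, 0.562]
ft_force: [0.3, -0.4, -0.3]
grip_width: -0.001
```

Run:
```python
from h import *
st();go(fx(0,-.105),.107,15.1)
c=cam("scene");save(c,"scene4.png",(225,130,425,330),3)
```

```text
3.68 [ 0.5349 -0.2024  0.1081] r 0.1079 phi -74.46 psi 15.21 F [ 0.34 -0.4  -0.33] T [-0.04 -0.03 -0.03] g -0.001 q [-0.34  0.39  0.76  1.78 -0.3   1.09  0.79]
shift [-0.0029  0.0011 -0.0008] psi 15.21 down [ 0.  0. -1.] ay 0.0018
```

View pics/scene4.png

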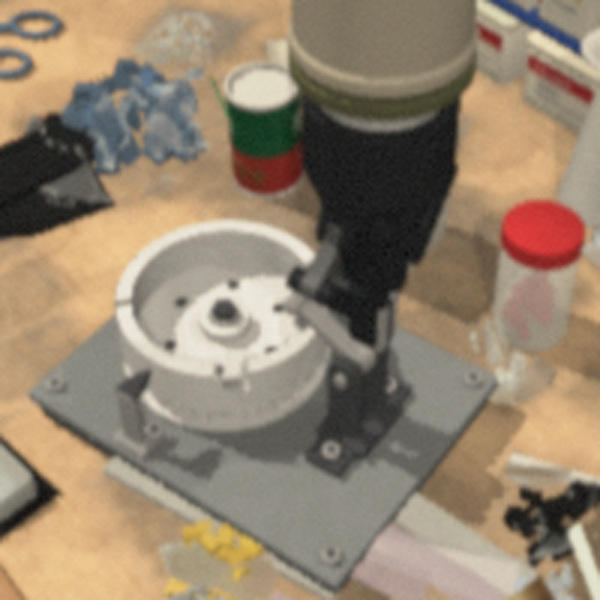

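The pawl is past upright and falling, with its nose at about (310,310). I'll back off, raise the arm, and check.

Call:
send_rows([
  [0,0.005,0,0,0,0,0],
  [0,0.005,-0.02,0,0,0,0],
  [0,0.005,-0.06,0,0,0,0],
  [0,0.005,-0.1,0,0,0,0],
  [35,-0.04,-0.1,0,0,-0.1,0],
  [45,-0.09,-0.1,0,0,-0.2,0],
  [45,-0.12,-0.1,0,0,-0.4,0],
  [45,-0.14,-0.1,0.02,0,-0.5,0],
  [45,-0.15,-0.1,0.02,0,-0.6,0],
])

```text
clock: 4.48
position: [0.5162, -0.048, 0.2085]
ee_rot: [-0.661, 0.249, -0.249, 0.663]
ft_force: [0.0, 0.4, -0.6]
grip_width: 0.455
```

Run:
```python
from h import *
st()
a=np.radians(55);go(CT+.061*np.array([np.cos(a),np.sin(a)]),.13,55)
c=cam("scene");save(c,"scene5.png",(225,130,425,330),3)
c=cam("top");save(c,"top5.png",(265,120,465,300),4);c=cam("wrist");save(c,"wrist5.png")
```

```text
4.48 [ 0.5162 -0.048   0.2085] r 0.0515 phi 78.59 psi 48.8 F [ 0.03  0.44 -0.61] T [0.04 0.04 0.08] g 0.455 q [-0.6   0.11  0.66  1.8  -0.07  1.25  0.93]
shift [0.019  0.0785 0.0157] psi 48.8 down [ 0.001  0.002 -1.   ] ay -0.1081
```

View pics/scene5.png

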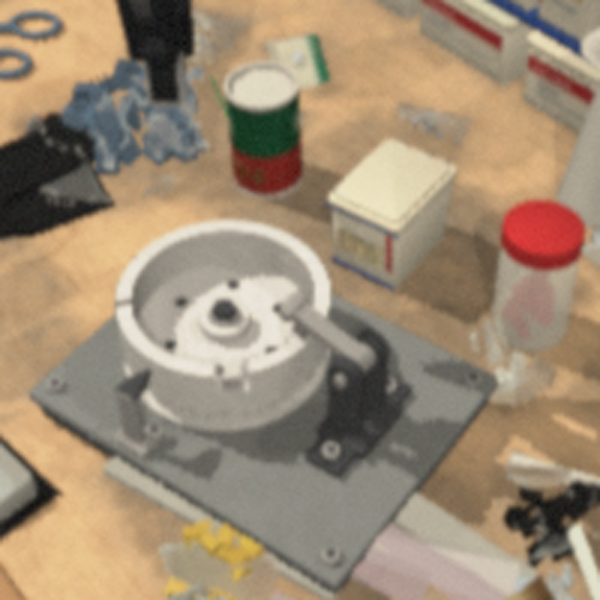

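View pics/wrist5.png

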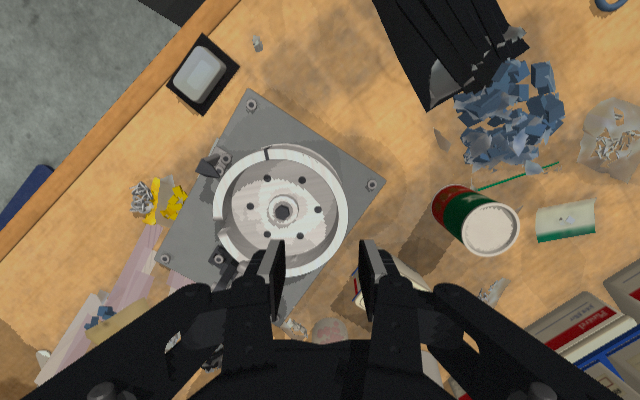

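The scene view shows the pawl lying on the rim, with its nose at (290,305). The mark is at (125,300) and the notch at about (240,375). Next I'll align over the rim at phi = 55°.

Call:
send_rows([
  [40,0.019,0.04,0.016,0,-0.1,0],
  [40,0.019,0.078,0.016,0,-0.1,0],
  [40,0.019,0.078,0.016,0,-0.1,0],
  [40,0.019,0.078,0.016,0,-0.1,0],
])

```text
clock: 4.97
position: [0.5383, -0.0556, 0.1289]
ee_rot: [0.673, -0.223, 0.22, -0.67]
ft_force: [1.1, 0.5, 1.0]
grip_width: 0.401
```

Run:
```python
from h import *
st()
a=np.radians(55);go(CT+.061*np.array([np.cos(a),np.sin(a)]),.057,55)
c=cam("wrist");save(c,"wrist6.png")
```

```text
4.97 [ 0.5383 -0.0556  0.1289] r 0.0537 phi 53.05 psi 53.51 F [1.14 0.48 1.02] T [-0.05 -0.01  0.03] g 0.401 q [-0.55  0.27  0.65  1.84 -0.18  1.1   1.1 ]
shift [-0.0018  0.0718  0.0076] psi 53.51 down [-0.004 -0.002 -1.   ] ay -0.0259
```

View pics/wrist6.png

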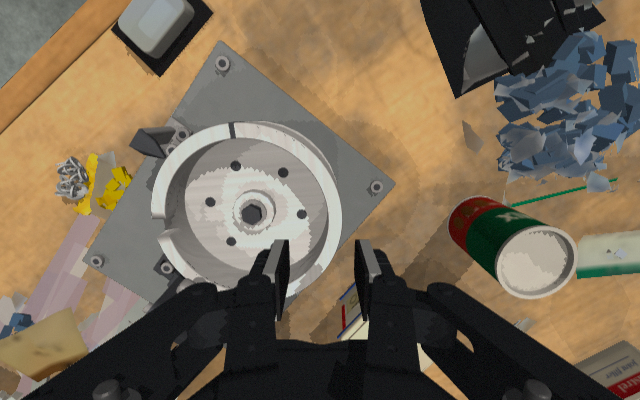

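Call:
send_rows([
  [40,-0.001,0.01,0.007,0,-0.02,0],
  [40,-0.001,0.02,0.007,0,-0.02,0],
  [40,-0.001,0.035,0.007,0,-0.02,0],
  [40,-0.001,0.05,0.007,0,-0.02,0],
  [40,-0.001,0.05,0.007,0,-0.02,0],
])

```text
clock: 5.43
position: [0.5418, -0.0467, 0.0781]
ee_rot: [0.675, -0.213, 0.212, -0.674]
ft_force: [-0.9, 0.8, 0.8]
grip_width: 0.397
```

Run:
```python
from h import *
st()
a=np.radians(55);go(CT+.061*np.array([np.cos(a),np.sin(a)]),.057,55)
c=cam("wrist");save(c,"wrist7.png")
```

```text
5.43 [ 0.5418 -0.0467  0.0781] r 0.0629 phi 55.34 psi 55.02 F [-0.93  0.85  0.79] T [0.   0.04 0.04] g 0.397 q [-0.53  0.34  0.62  1.88 -0.23  1.    1.15]
shift [ 0.0004  0.0211 -0.0019] psi 55.02 down [-0.003  0.    -1.   ] ay 0.0004
```

View pics/wrist7.png

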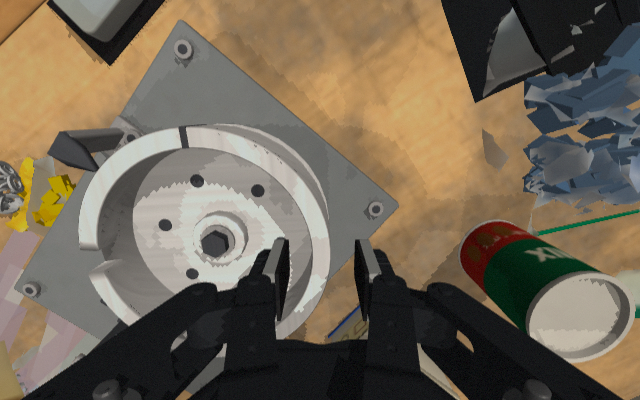

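The fingers straddle the rim: the inner one is at (280,285) and the outer at (370,280). I'll descend and close.

Call:
send_rows([
  [40,0,0.01,-0.002,0,0,0],
  [40,0,0.02,-0.002,0,0,0],
  [40,0,0.02,-0.002,0,0,0],
  [15,0,0.02,-0.002,0,0,0],
  [5,0,0.02,-0.002,0,0,0],
  [5,0,0.02,-0.002,0,0,0],
  [5,0,0.02,-0.002,0,0,0],
], squeeze=40)

```text
clock: 6.07
position: [0.5427, -0.048, 0.0605]
ee_rot: [-0.674, 0.212, -0.213, 0.675]
ft_force: [4.4, 4.4, -3.2]
grip_width: 0.111
```

Run:
```python
from h import *
st()
```

```text
6.07 [ 0.5427 -0.048   0.0605] r 0.0624 phi 54.02 psi 55.03 F [ 4.38  4.39 -3.25] T [ 0.77 -0.82 -0.31] g 0.111 q [-0.52  0.36  0.61  1.89 -0.25  0.96  1.17]
```

Call:
send_rows([
  [5,-0.0022,0,0.001,0,-0.035,0],
  [5,-0.0044,0,0.0008,0,-0.07,0],
  [5,-0.0065,0,0.0007,0,-0.105,0],
  [5,-0.0087,0,0.0004,0,-0.14,0],
  [5,-0.0109,0,0,0,-0.175,0],
  [5,-0.013,0,-0.0004,0,-0.209,0],
  [5,-0.0151,0,-0.0009,0,-0.244,0],
  [5,-0.0172,0,-0.0014,0,-0.279,0],
  [5,-0.0193,0,-0.0021,0,-0.314,0],
  [5,-0.0214,0,-0.0028,0,-0.349,0],
])

```text
clock: 6.9
position: [0.5236, -0.0386, 0.0605]
ee_rot: [-0.701, 0.091, -0.092, 0.701]
ft_force: [4.6, 1.8, -5.5]
grip_width: 0.11
```

Run:
```python
from h import *
st()
c=cam("top");save(c,"top8.png",(265,170,425,310),5);c=cam("wrist");save(c,"wrist8.png")
st()
```

```text
6.9 [ 0.5236 -0.0386  0.0605] r 0.0624 phi 73.6 psi 75.09 F [ 4.55  1.83 -5.48] T [ 0.36 -1.16 -0.29] g 0.11 q [-0.49  0.31  0.55  1.94 -0.2   0.95  1.46]
7.0 [ 0.5232 -0.0385  0.0605] r 0.0624 phi 73.99 psi 75.05 F [ 3.25  2.45 -2.64] T [ 0.53 -0.69 -0.2 ] g 0.116 q [-0.49  0.31  0.55  1.94 -0.2   0.95  1.46]
```

View pics/top8.png

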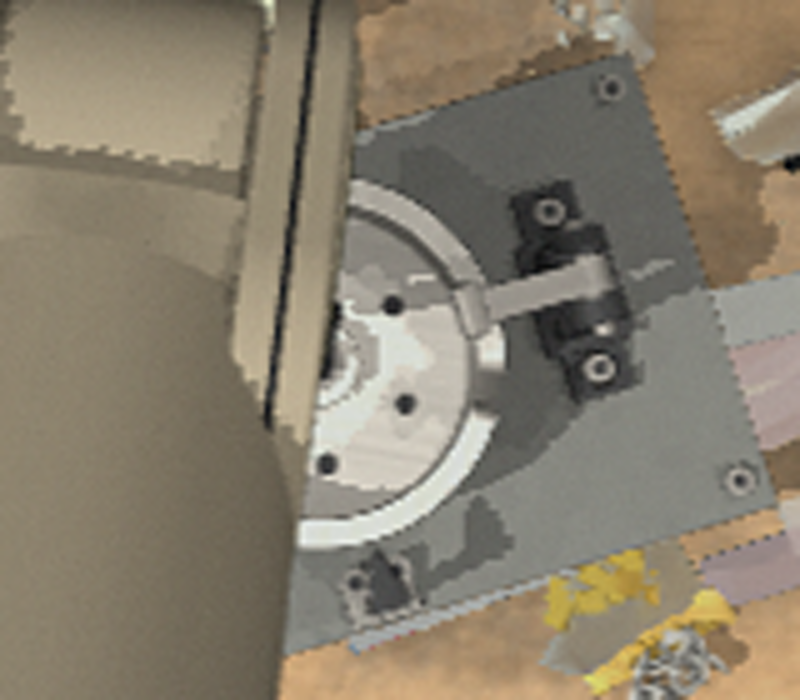

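View pics/wrist8.png

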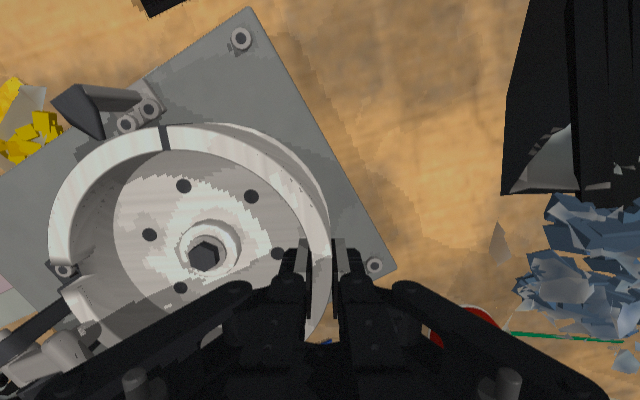

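Run:
```python
from h import *
c=cam("top");t=lambda u,v:(265+u/5-.4,170+v/5-.4)
for p in [(488,390),(490,372),(487,407)]:
    w=rayz(c,*t(*p),.079)[:2]-CT;print(np.hypot(*w),np.degrees(np.arctan2(w[1],w[0])))
w=rayz(c,*t(472,307),.09)[:2]-CT;print("nose",np.hypot(*w),np.degrees(np.arctan2(w[1],w[0])))
c=cam("wrist");print([ (n,np.degrees(np.arctan2(*(rayz(c,u,v,z)[:2]-CT)[::-1]))) for n,u,v,z in[("mark",166,139,.079),("ptr",100,130,.072)]])
st()
```

```text
0.06032568343878175 -101.52889776921253
0.06034237211016554 -95.47279406814243
0.061224602859171876 -107.10049774865047
nose 0.05585005066249197 -72.99753201615648
[('mark', np.float64(167.37663614855475)), ('ptr', np.float64(-166.75621503046568))]
7.1 [ 0.5232 -0.0385  0.0605] r 0.0624 phi 73.97 psi 74.96 F [ 2.79  3.27 -1.35] T [ 0.64 -0.63 -0.13] g 0.11 q [-0.5   0.31  0.55  1.94 -0.2   0.95  1.46]
```

Call:
send_rows([
  [5,-0.0022,0,0,0,-0.035,0],
  [5,-0.0044,0,-0.0002,0,-0.07,0],
  [5,-0.0065,0,-0.0003,0,-0.105,0],
  [5,-0.0087,0,-0.0006,0,-0.14,0],
  [5,-0.0109,0,-0.001,0,-0.175,0],
  [5,-0.013,0,-0.0014,0,-0.209,0],
  [5,-0.0151,0,-0.0019,0,-0.244,0],
  [5,-0.0172,0,-0.0024,0,-0.279,0],
  [5,-0.0193,0,-0.0031,0,-0.314,0],
  [5,-0.0214,0,-0.0038,0,-0.349,0],
])

```text
clock: 7.93
position: [0.5021, -0.0365, 0.0605]
ee_rot: [-0.706, -0.032, 0.031, 0.707]
ft_force: [6.3, 3.5, -5.3]
grip_width: 0.113
```

```bash
cat >> h.py <<'E'
def ten(n=1):
    for i in range(n):
        o=get_obs();M=R.from_quat(o["ee_rot"]).as_matrix();f=M.T@o["ft_force"];w=o["position"][:2]-CT
        tz=o["torque"]
        print("t",round(float(o["clock"]),2),"tangF(against CCW +)",f[0].round(2),"rad",f[2].round(2),"up",o["ft_force"][2].round(2),"phi",np.degrees(np.arctan2(w[1],w[0])).round(2),"psi",np.degrees(np.arctan2(M[1,2],M[0,2])).round(2),"r",np.hypot(*w).round(4),"Tz",tz.round(2))
        if i<n-1: camera("top")
E
python3 - <<'E'
from h import *
ten(2)
c=cam("top");save(c,"top9.png",(265,170,425,310),5);ten(3)
E
```

```text
t 7.93 tangF(against CCW +) 6.53 rad 2.96 up -5.3 phi 93.63 psi 95.06 r 0.0621 Tz [ 0.82 -1.31 -0.11]
t 7.98 tangF(against CCW +) 5.45 rad 4.01 up -3.16 phi 94.02 psi 95.21 r 0.0621 Tz [ 0.84 -0.92 -0.07]
t 8.03 tangF(against CCW +) 4.16 rad 3.54 up -1.64 phi 94.01 psi 95.05 r 0.0622 Tz [ 0.84 -0.8   0.01]
t 8.08 tangF(against CCW +) 4.22 rad 4.59 up -2.86 phi 93.98 psi 95.0 r 0.0622 Tz [ 0.84 -0.73  0.02]
t 8.13 tangF(against CCW +) 3.58 rad 3.35 up -2.09 phi 93.98 psi 94.98 r 0.0621 Tz [ 0.83 -0.78  0.01]
```

View pics/top9.png

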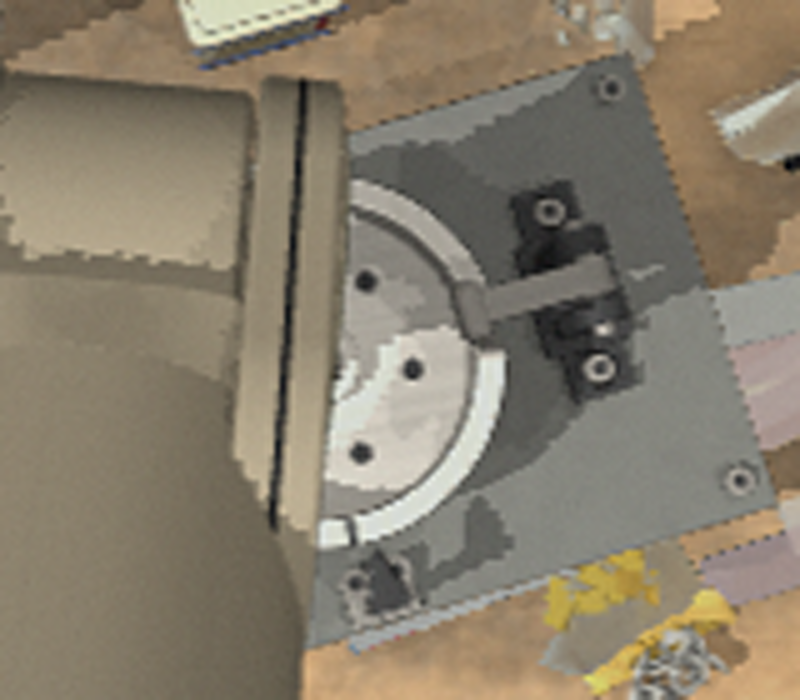

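The notch edge at crop (488,352) is just short of the nose at (472,310), leaving about 6–7°. I'll continue more slowly.

Call:
send_rows([
  [5,-0.0011,0,0,0,-0.0175,0],
  [5,-0.0022,0,0,0,-0.035,0],
  [5,-0.0033,0,-0.0001,0,-0.0525,0],
  [5,-0.0044,0,-0.0002,0,-0.07,0],
])

```text
clock: 8.47
position: [0.4977, -0.037, 0.0605]
ee_rot: [-0.705, -0.056, 0.055, 0.705]
ft_force: [5.9, 4.9, -5.4]
grip_width: 0.111
```

Run:
```python
from h import *
ten(1)
c=cam("scene");save(c,"s10.png",(245,190,405,310),5);ten(2)
```

```text
t 8.47 tangF(against CCW +) 6.55 rad 3.94 up -5.42 phi 97.66 psi 99.03 r 0.0621 Tz [ 0.91 -1.22 -0.09]
t 8.52 tangF(against CCW +) 5.73 rad 3.29 up -4.21 phi 97.86 psi 99.11 r 0.0621 Tz [ 0.86 -1.07 -0.05]
t 8.57 tangF(against CCW +) 5.16 rad 4.06 up -3.36 phi 97.87 psi 99.03 r 0.0621 Tz [ 0.9  -1.03 -0.04]
```

View pics/s10.png

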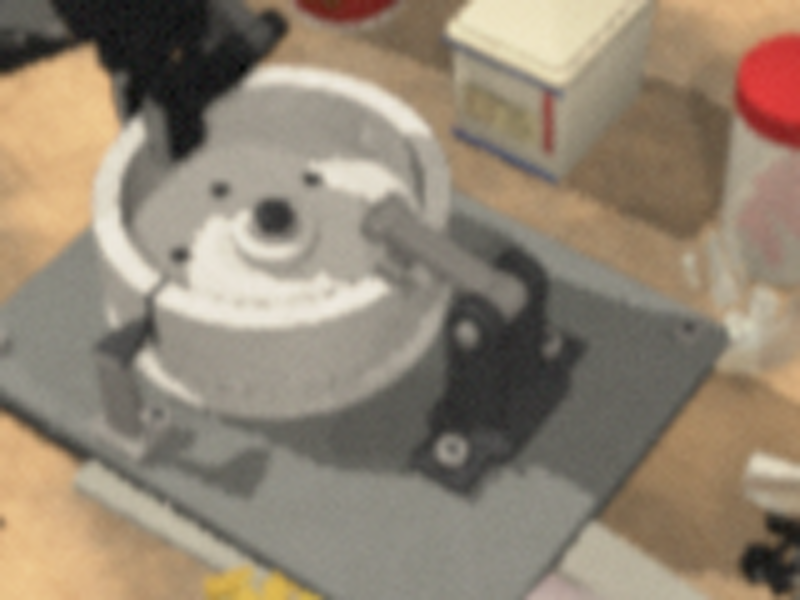

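The pawl is still on the rim, and the mark at crop (160,290) is closing on the pointer tip at (150,320). I'll take small steps now.

Call:
send_rows([
  [5,-0.0005,0,0,0,-0.008,0],
  [5,-0.001,0,0,0,-0.016,0],
  [5,-0.0015,0,0,0,-0.024,0],
  [5,-0.002,0,0,0,-0.032,0],
])

```text
clock: 8.9
position: [0.4958, -0.0373, 0.0605]
ee_rot: [-0.704, -0.068, 0.066, 0.704]
ft_force: [6.7, 4.4, -5.6]
grip_width: 0.115
```

Run:
```python
from h import *
ten(1)
c=cam("scene");save(c,"s11.png",(245,190,405,310),5);ten(2)
P=pts(c);print(P[(190+213//5)-1:(190+213//5)+2,245+385//5][:, 2])
```

```text
t 8.9 tangF(against CCW +) 7.42 rad 3.05 up -5.61 phi 99.46 psi 100.84 r 0.062 Tz [ 0.9  -1.29 -0.07]
t 8.95 tangF(against CCW +) 6.36 rad 3.21 up -5.05 phi 99.52 psi 100.88 r 0.0621 Tz [ 0.9  -1.25 -0.05]
t 9.0 tangF(against CCW +) 6.37 rad 3.33 up -4.89 phi 99.54 psi 100.84 r 0.0621 Tz [ 0.9  -1.19 -0.04]
[0.09176799 0.09239259 0.09194674]
```

View pics/s11.png

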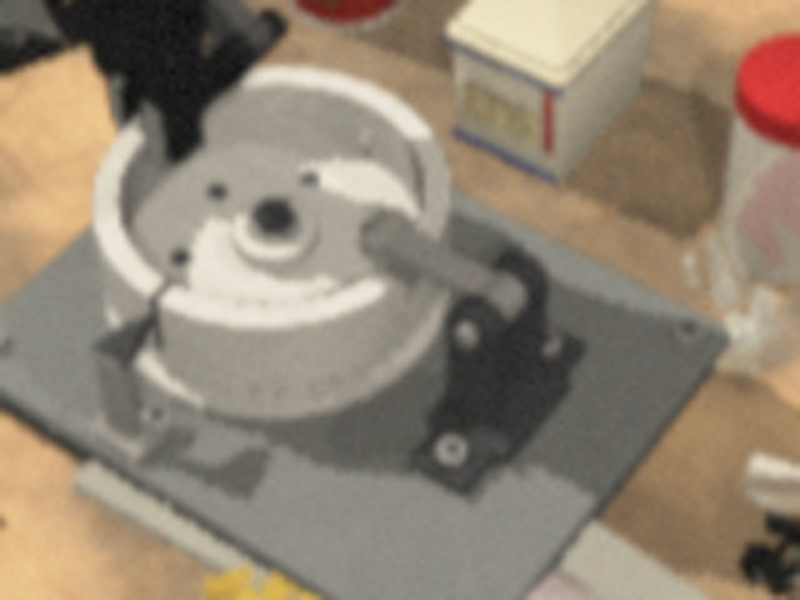

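```bash
cat >> h.py <<'E'
def pawl():
    for n in("scene","top"):
        c=cam(n);P=pts(c);q=P[...,:2]-CT;yx=np.stack([np.cos(YAW)*q[...,0]+np.sin(YAW)*q[...,1],-np.sin(YAW)*q[...,0]+np.cos(YAW)*q[...,1]],-1)
        for a,b in((-.095,-.085),(-.085,-.075),(-.075,-.067),(-.065,-.058),(-.058,-.05)):
            m=(abs(yx[...,0])<.005)&(yx[...,1]>a)&(yx[...,1]<b)&(P[...,2]>.05)
            print(n,a,b,m.sum(),np.median(P[m][:,2]).round(4) if m.any() else None)
E
python3 - <<'E'
from h import *
pawl();ten()
E
```

```text
scene -0.095 -0.085 28 0.0897
scene -0.085 -0.075 34 0.089
scene -0.075 -0.067 27 0.0892
scene -0.065 -0.058 62 0.0729
scene -0.058 -0.05 29 0.089
top -0.095 -0.085 33 0.0901
top -0.085 -0.075 32 0.0898
top -0.075 -0.067 25 0.0902
top -0.065 -0.058 25 0.0891
top -0.058 -0.05 25 0.0906
t 9.1 tangF(against CCW +) 6.07 rad 3.19 up -4.28 phi 99.52 psi 100.82 r 0.062 Tz [ 0.92 -1.17 -0.08]
```

The pawl's top is level at about 90 mm along its whole length, so it is fully down in the notch. Next I'll make tiny steps while watching the moment about the pulley axis.

```bash
cat >> h.py <<'E'
def mz(n=3):
    for i in range(n):
        o=get_obs();p=o["position"][:2]-CT;f=o["ft_force"]
        M=p[0]*f[1]-p[1]*f[0]+o["torque"][2];print("Mz",M.round(3),"at rim66",(-M/.066).round(2),"bear(if drag .53)",((-M-.53)/.061).round(2))
        if i<n-1: camera("top")
E
python3 - <<'E'
from h import *
mz();ten()
E
```

```text
Mz -0.456 at rim66 6.91 bear(if drag .53) -1.21
Mz -0.426 at rim66 6.45 bear(if drag .53) -1.71
Mz -0.43 at rim66 6.52 bear(if drag .53) -1.63
t 9.2 tangF(against CCW +) 6.6 rad 3.97 up -4.8 phi 99.53 psi 100.82 r 0.0621 Tz [ 0.9  -1.18 -0.03]
```

Call:
send_rows([
  [5,-0.0004,0,0,0,-0.006,0],
  [5,-0.0008,0,0,0,-0.012,0],
])

```text
clock: 9.37
position: [0.495, -0.0374, 0.0605]
ee_rot: [-0.703, -0.072, 0.07, 0.704]
ft_force: [5.6, 3.9, -5.2]
grip_width: 0.117
```

Run:
```python
from h import *
mz();ten()
```

```text
Mz -0.466 at rim66 7.06 bear(if drag .53) -1.05
Mz -0.517 at rim66 7.84 bear(if drag .53) -0.21
Mz -0.478 at rim66 7.24 bear(if drag .53) -0.86
t 9.47 tangF(against CCW +) 6.79 rad 3.57 up -4.71 phi 100.21 psi 101.52 r 0.062 Tz [ 0.95 -1.29 -0.06]
```

Call:
send_rows([
  [5,-0.0004,0,0,0,-0.006,0],
  [5,-0.0008,0,0,0,-0.012,0],
])

```text
clock: 9.63
position: [0.4943, -0.0376, 0.0605]
ee_rot: [-0.703, -0.076, 0.074, 0.703]
ft_force: [6.7, 4.1, -5.9]
grip_width: 0.11
```

Run:
```python
from h import *
mz();ten()
```

```text
Mz -0.527 at rim66 7.98 bear(if drag .53) -0.05
Mz -0.408 at rim66 6.18 bear(if drag .53) -2.0
Mz -0.48 at rim66 7.28 bear(if drag .53) -0.81
t 9.73 tangF(against CCW +) 7.74 rad 3.3 up -5.48 phi 100.93 psi 102.21 r 0.062 Tz [ 0.91 -1.33 -0.  ]
```

Call:
send_rows([
  [5,-0.0003,0,0,0,-0.005,0],
  [5,-0.0006,0,0,0,-0.01,0],
])

```text
clock: 9.9
position: [0.4939, -0.0377, 0.0605]
ee_rot: [-0.703, -0.08, 0.078, 0.703]
ft_force: [8.5, 5.0, -8.2]
grip_width: 0.113
```

Run:
```python
from h import *
mz();ten()
```

```text
Mz -0.729 at rim66 11.05 bear(if drag .53) 3.27
Mz -0.701 at rim66 10.62 bear(if drag .53) 2.8
Mz -0.677 at rim66 10.25 bear(if drag .53) 2.4
t 10.0 tangF(against CCW +) 8.98 rad 2.1 up -6.85 phi 101.22 psi 102.78 r 0.062 Tz [ 0.95 -1.63 -0.12]
```

It's bearing now at about 2.5–3 N. I'll continue in small increments.

Call:
send_rows([
  [5,-0.0003,0,0,0,-0.005,0],
  [5,-0.0005,0,0,0,-0.008,0],
])

```text
clock: 10.17
position: [0.4938, -0.0378, 0.0605]
ee_rot: [-0.702, -0.083, 0.08, 0.702]
ft_force: [9.4, 4.7, -9.2]
grip_width: 0.111
```

Run:
```python
from h import *
mz();ten()
```

```text
Mz -0.837 at rim66 12.68 bear(if drag .53) 5.03
Mz -0.789 at rim66 11.96 bear(if drag .53) 4.25
Mz -0.856 at rim66 12.97 bear(if drag .53) 5.34
t 10.27 tangF(against CCW +) 9.95 rad 3.14 up -8.92 phi 101.38 psi 103.22 r 0.062 Tz [ 0.96 -2.08 -0.24]
```

Call:
send_rows([
  [5,-0.0003,0,0,0,-0.004,0],
  [5,-0.0006,0,0,0,-0.008,0],
  [5,-0.0006,0,0,0,-0.008,0],
])

```text
clock: 10.52
position: [0.4936, -0.0378, 0.0605]
ee_rot: [-0.702, -0.086, 0.083, 0.702]
ft_force: [11.6, 5.0, -11.0]
grip_width: 0.118
```

Run:
```python
from h import *
mz(4);ten()
```

```text
Mz -0.989 at rim66 14.98 bear(if drag .53) 7.52
Mz -1.025 at rim66 15.54 bear(if drag .53) 8.12
Mz -1.149 at rim66 17.41 bear(if drag .53) 10.15
Mz -1.03 at rim66 15.61 bear(if drag .53) 8.2
t 10.67 tangF(against CCW +) 12.83 rad 2.84 up -9.63 phi 101.58 psi 103.67 r 0.0619 Tz [ 0.98 -2.48 -0.24]
```

The pawl bears at about 8 N, mid-target. Letting go.

Call:
send_rows([
  [40,0,0,0,0,0,0],
  [40,0,0,0,0,0,0],
  [40,0,0,0,0,0,0],
  [40,0,0,0,0,0,0],
])

```text
clock: 11.0
position: [0.4913, -0.0391, 0.0601]
ee_rot: [0.702, 0.084, -0.084, -0.702]
ft_force: [0.3, 0.7, 0.6]
grip_width: 0.4
```

Run:
```python
from h import *
st();mz(1)
c=cam("wrist");save(c,"w12.png")
```

```text
11.0 [ 0.4913 -0.0391  0.0601] r 0.0612 phi 103.94 psi 103.66 F [0.34 0.73 0.64] T [-0.01 -0.    0.01] g 0.4 q [-0.45  0.23  0.48  2.01 -0.13  0.93  1.91]
Mz -0.024 at rim66 0.37 bear(if drag .53) -8.29
```

View pics/w12.png

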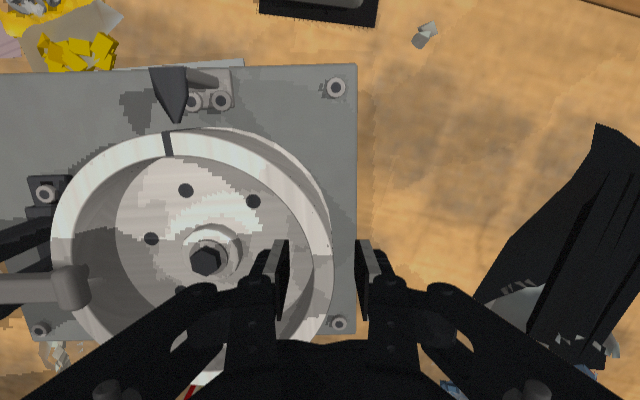

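The gripper is clear, with both fingers off the rim and no wrist force. The mark at (167,143) is under the pointer tip at (178,122), and the pawl is in the notch at (70,285). I'll lift straight up.

Call:
send_rows([
  [40,0,-0.01,0,0,0,0],
  [40,0,-0.03,0,0,0,0],
  [40,0,-0.06,0,0,0,0],
  [40,0,-0.1,0,0,0,0],
  [40,0,-0.14,0,0,0,0],
  [40,-0.03,-0.15,0.03,0,0,0],
  [40,-0.06,-0.15,0.06,0,0,0],
  [40,-0.06,-0.15,0.09,0,0,0],
  [40,-0.06,-0.15,0.12,0,0,0],
  [40,-0.06,-0.15,0.12,0,0,0],
])

```text
clock: 11.88
position: [0.4033, 0.0684, 0.2112]
ee_rot: [-0.701, -0.087, 0.086, 0.702]
ft_force: [0.2, 0.6, -0.1]
grip_width: 0.397
```

Run:
```python
from h import *
st();pawl()
c=cam("scene");save(c,"s13.png",(225,130,425,330),3);c=cam("top");save(c,"t13.png",(265,120,425,310),4)
```

```text
11.88 [0.4033 0.0684 0.2112] r 0.196 phi 121.62 psi 104.04 F [ 0.19  0.6  -0.06] T [0.01 0.01 0.02] g 0.397 q [-0.62 -0.17  0.31  2.03  0.05  1.27  1.49]
scene -0.095 -0.085 27 0.0896
scene -0.085 -0.075 34 0.0889
scene -0.075 -0.067 26 0.089
scene -0.065 -0.058 65 0.0761
scene -0.058 -0.05 30 0.0902
top -0.095 -0.085 30 0.0895
top -0.085 -0.075 34 0.0893
top -0.075 -0.067 26 0.0895
top -0.065 -0.058 23 0.0897
top -0.058 -0.05 26 0.0909
```

View pics/s13.png

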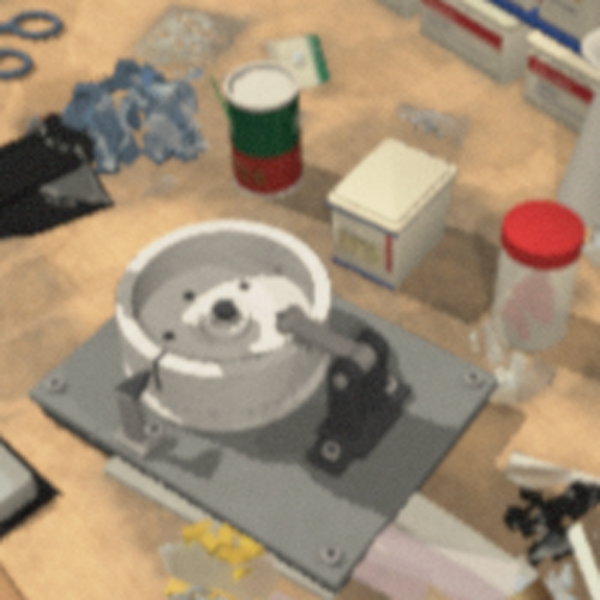

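View pics/t13.png

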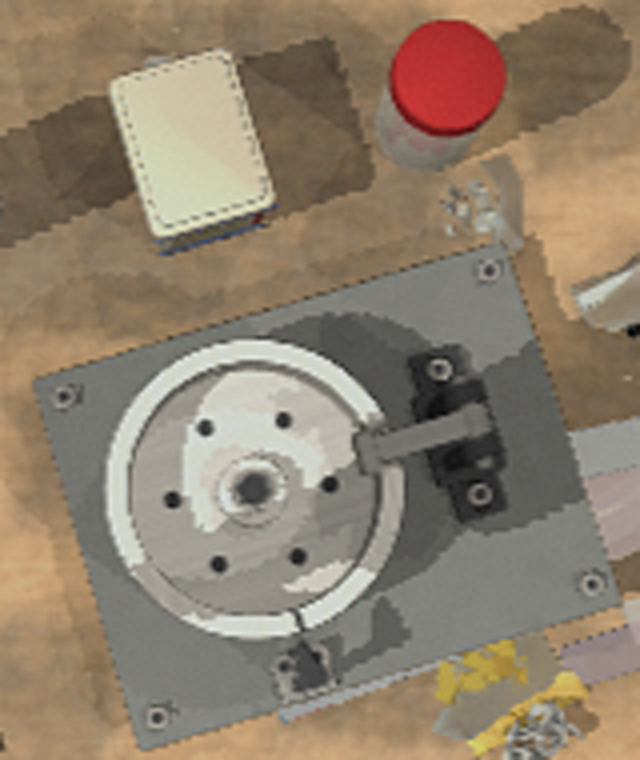

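In both views the pawl is level in the notch (top view: nose at (372,448)). The mark at (297,620) meets the pointer tip, and the bystanders haven't moved. Handing in.

```bash
python3 -c "
from workcell import *
print(hand_in())"
```

```text
the job is handed in; nothing more can be done
None
```

The job is done and handed in after about 12 s on the robot's clock, with the arm raised clear and touching nothing.

- **Pawl:** I pushed it over with the shut fingers. It fell onto the rim by its own weight.
- **Turning:** I gripped the rim and turned the pulley counter-clockwise about 48° in all. The pawl dropped into the notch on the way, and I turned on in small steps until the pulley bore against it.
- **Bearing force:** it was about 8 N above the drag, worked out from the wrist moment about the pulley's axis. Single readings before release ranged from 7.5 to 10.2 N. These figures assume a drag of 0.53 N·m. My readings while turning slowly ran lower, near 0.48, which would add about 1 N.
- **Last checks:** after release the pawl's top was level at about 90 mm, the same as when it dropped in. The mark faces the pointer, and wrist force is zero within noise. The tub, jar and can look unmoved in the before and after pictures; I did not measure the bystanders or check the washer bag and blister card separately.
- **Disagreement:** one scene-camera depth band on the pawl read 73–76 mm. I put that down to the camera's angle at the notch edge, because the top camera read 89–91 mm there.

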